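# Tap a taper-shank drill chuck home in its socket

### The arm

A 6-joint arm with a two-finger parallel gripper is mounted at the origin on a cart in front of the work surface, level with it; the furniture and walls round the work are solid. World frame = base frame: x ahead of the robot, y to its left, z up, the work surface at z = 0. Lengths are in m, angles in rad, forces in N, time in s.
With the tool pointing down it reaches from about 0.425 to 0.95 m from the base axis. Payload 3.5 kg.
Tool frame: the origin (TCP) lies midway between the tips of the shut fingers; the grasp point (between the pads) lies 19 mm behind it; x points along the fingers, z is the direction in which the jaws open and shut, and the axes are right-handed (so a half turn about x gives the same grasp; the last joint's range is limited). The gripper opens to 85 mm and grips with 20 to 120 N. Pads are 22 mm wide; open, the fingers measure 114 mm over their backs; the gripper's body (76 mm by 85 mm) begins 54 mm behind the grasp point. The pads swing forward as they close: fully open they stand 13 mm farther back than shut.
Start: joints at [-1.26, 0.286, 1.577, -0, 1.279, -0.15], TCP at [0.3, -0.605, 0.231] pointing down, gripper open.
Joint ranges: [-2.77, 2.77], [-0.9, 2.22], [0.21, 2.48], [-1.53, 4.67], [0.24, 2.81], [-2.84, 2.84]. Speed limits (rad/s): [2.79, 2.79, 3.14, 3.14, 3.14, 3.14].

### API

Orientations are given as a unit quaternion [x, y, z, w].
In Python, from plant import readout, eyes, ctrl gives the robot as it stands.
- The arm moves only by the tool move_arm, never from a script. Its argument "commands" is a list of rows, each a list of 7 numbers: the turn, a rotation vector about the world's x, y, z in rad, then the shift along the world's x, y, z in mm, then the closure in counts, from 0 (fully open) to 255 (shut). A call has 1 to 12 rows; each row is the pose to reach, as a shift and turn from the pose measured when the call began; what a row does not reach only later rows make up. A row lasts 1/10 s, in which the tool goes at most 50 mm and 8.59 degrees, less where a joint would pass 70% of its speed; a pose out of reach is approached as far as the arm can. A call with a gripper value outside its range is refused whole. The fingers move at their own pace and stop on an object; "newtons" is the grip in N (left out, the last holds). Time passes only in rows, so rows that repeat a pose let the fingers close. It gives the time, the measured TCP pose, the force and the opening at its end, in the units of the state.
- readout.get_state(): the state, without advancing time (a new reading comes with each control period).
- eyes.read_camera(name): name is "scene" or "top" or "wrist"; returns a dict with "color" (384x512x3 uint8, red, green, blue), "depth" (384x512 float32, m along the optical axis (not along the pixel's ray), 0 where there is no reading), "K" (3x3 intrinsics, pixels), "dist" ([k1, k2, p1, p2, k3] as OpenCV has them; the pictures are not rectified), "eye" and "attitude" of the camera in the world. Camera axes: x right, y down, z forward; pixel columns grow to the right and rows downward; lengths in m; the calibration is good to about 2 mm. A picture is of the moment at which its call begins.
- ctrl.sign_off(): hands the job in, once; it reports no verdict.
The state is a dict: "time": time; "qpos": joint angles; "dq": joint speeds; "joint_efforts": joint torques, N m; "eef_pos": TCP position; "tcp_rot": TCP orientation; "contact_force": force on the tool from outside, world axes, zero at the start; "wrist_torque": the same for the moment, N m; "opening": opening from 0.0 (shut) to 1.0 (fully open).
Only numpy, scipy, OpenCV 4.12 (cv2) and the standard library are available. Lean on these libraries where they do the work, as an engineer would, in place of code of your own. Each camera call takes 0.05 s, during which the arm holds its last target.

### The job

Take the drill chuck out of the wooden rack and set its tapered shank in the brass sleeve of the upright socket. Let go, then take the tapper and tap the chuck down with light blows, lifting the tapper clear between blows, until the sleeve is fully home and a last firm blow moves it no farther; never hit hard. Stand the tapper back upright on the bench, and leave the centre in the rack alone.

Things in the scene. Friction and masses are not known exactly. Their poses are not given: they have to be found in the camera images.
- chuck: Steel drill chuck on a taper shank, 96 mm long, 0.19-0.31 kg, shank down in one of the two rack holes (either one). Origin: centre of the shank's small end; z runs up to the flat nose. Shank 0-42 mm up, 12 mm across at its end growing to 22.5 mm; knurled round body 46-96 mm up, 34 mm across, its top 8 mm chamfered to 27 mm.
- chuck_top (a point): Centre of the chuck's flat nose, 96 mm above the chuck's origin: the face to tap.
- rack: Fixed wooden rack, 60 x 160 mm, 52 mm high, long along its y axis, with two through holes 28 mm across, 40 mm either side of its centre. The chuck's and the centre's bodies rest on its top (z = 52 mm), so their origins are 6 mm above the bench. Origin: centre of its underside.
- dead_centre: Pointed lathe centre with brass head (32 mm across, 86 mm long with its shank) in the rack's other hole, to be left alone. Origin: centre of the small end of its shank, z up. (Obstacles near by: a tall carton behind the rack from x = 0.65 m; a fan hanging about 0.4 m above the bench near x = 0.7, y = 0.35 m.)
- socket: Fixed blue socket block, 84 mm square, top 70 mm above the bench, on a 110 mm square foot plate 12 mm thick. The brass sleeve slides straight down in its middle. Origin: centre of its underside.
- sleeve_mouth (a point): Centre of the mouth of the brass sleeve, 40 mm across, that stands out of the blue block. Its bore tapers like the shank: 22 mm across at the mouth, 13 mm at its lower end 34 mm below. The mouth is 80 mm above the bench at joint value 0 and sinks with the sleeve. Seated, the chuck's origin is 38 to 41 mm below the mouth (it wedges deeper as tapped), its body 5 to 8 mm above it.
- sleeve_body (a joint): How far the sleeve is driven down (m): starts at 0 to 0.002, solid stop (home, locked) at 0.008; stays where driven. Resists with 10 N plus 600 N per m/s; at the stop it is rigid. A red band round it sinks out of sight as it goes home. The last blow must reach 15 N against the stop; over 40 N of tapper on chuck at any time is too hard.
- tapper: Soft-faced tapper, 96 mm tall, 0.19-0.31 kg, standing on the bench on its white striking face: round black head 41 mm across, 34 mm high; above it a round wooden handle 23 mm across, 34 to 96 mm up. Origin: centre of the white face; z runs up the handle.
Things that resemble listed ones, but are neither listed nor needed, are in the scene too. Leave any turquoise look-alike of the tapper alone.

How it is judged:
By the outcome, as a careful person would: the job done as asked, in the order asked, and still so for the second after the job is handed in, with the robot touching nothing.
It also fails if it takes over 67 s, if anything falls off the work surface, if the arm or the gripper's body presses on something with over 40 N, if the wrist force passes 120 N, or if a joint passes its speed limit or range.

## Working session

There is one attempt and no reset: what is moved stays moved. The work goes in short steps, Python scripts to look and compute and a tool call to move; the robot and the scene stay as the last step left them, time stands still between calls to the robot, and variables do not carry over. Pictures are saved under pics/ and viewed, and the job is handed in when it is done.

Besides the shell and the picture viewer there is one more tool, called after "Call:" as name(argument=value, ...), one argument or row to a line, values as JSON. move_arm: Moves the arm, as the interface text tells. Its arguments: {"type":"object","properties":{"commands":{"type":"array"},"newtons":{"type":"number"}},"required":["commands"]}

```bash
ls; mkdir -p pics; cat > h.py <<'E'
import numpy as np, cv2
from plant import readout, eyes, ctrl
from scipy.spatial.transform import Rotation as R
def cam(n,save=None):
    c=eyes.read_camera(n)
    np.savez('last_%s.npz'%n,**{k:np.array(v) for k,v in c.items()})
    if save: cv2.imwrite('pics/'+save,c['color'][:,:,::-1])
    return c
def load(n): return dict(np.load('last_%s.npz'%n))
def rot(c):
    a=np.array(c['attitude'],float)
    return a if a.shape==(3,3) else R.from_quat(a).as_matrix()
def ray(c,uv):
    p=cv2.undistortPoints(np.array(uv,float).reshape(-1,1,2),c['K'],np.array(c['dist']).astype(float)).reshape(-1,2)
    d=np.c_[p,np.ones(len(p))]
    return np.array(c['eye'],float), d@rot(c).T
def plane(c,uv,z):
    e,d=ray(c,uv); t=(z-e[2])/d[:,2]; return e+d*t[:,None]
def tri(c1,u1,c2,u2):
    e1,d1=ray(c1,u1);e2,d2=ray(c2,u2);d1=d1[0]/np.linalg.norm(d1[0]);d2=d2[0]/np.linalg.norm(d2[0])
    s=np.linalg.lstsq(np.c_[d1,-d2],e2-e1,rcond=None)[0]
    a=e1+d1*s[0];b=e2+d2*s[1];return (a+b)/2,np.linalg.norm(a-b)
def cloud(c):
    h,w=c['depth'].shape
    vv,uu=np.mgrid[:h,:w]
    e,d=ray(c,np.c_[uu.ravel(),vv.ravel()])
    return (e+d*c['depth'].reshape(-1,1)).reshape(h,w,3)
E
python3 - <<'E'
from h import *
for n in('scene','top','wrist'):
    c=cam(n,n+'0.png'); print(n,c['eye'],np.array(c['attitude']).tolist(),c['K'][0],np.array(c['dist']))
print(readout.get_state())
E
```

```text
pics
scene [0.08593503 0.60585768 0.86107461] [-0.20989819470884194, 0.8852620142024347, -0.4058162610997844, 0.0869889435227786] [496.94854824   0.         258.95602923] [-0.00027195  0.          0.          0.          0.        ]
top [ 0.32979289 -0.21134035  0.92163569] [-0.7010281255624726, 0.7092655099465531, -0.050798683816559234, 0.054050876895082936] [351.6942297    0.         255.42328625] [-0.02176005  0.          0.          0.          0.        ]
wrist [ 0.36654541 -0.57101213  0.37306676] [0.8404664888662805, -0.5213074411560438, -0.07924740824612077, 0.12479776109528998] [340.63474532   0.         249.80257302] [-0.060518  0.        0.        0.        0.      ]
{'time': 0.15, 'qpos': array([-1.26000121e+00,  2.87027615e-01,  1.57785052e+00,  9.25070831e-07,
        1.27859317e+00, -1.50038744e-01]), 'dq': array([-1.06228094e-05, -3.04107075e-03, -3.25471999e-03, -1.52776731e-05,
       -1.07536851e-03, -1.48607721e-03]), 'joint_efforts': array([ 1.75898942e-03, -4.06598210e+01, -2.93141949e+01, -1.31566767e-04,
        3.92823436e-03, -1.20749030e-05]), 'eef_pos': array([ 0.30001372, -0.6040894 ,  0.23021598]), 'tcp_rot': array([ 0.37302449,  0.6014827 , -0.37216314,  0.60047139]), 'contact_force': array([-0.17220416, -0.00590755, -0.10455583]), 'wrist_torque': array([ 0.01826279,  0.01099695, -0.02222179]), 'opening': 0.9987806848361821}
```

View pics/scene0.png

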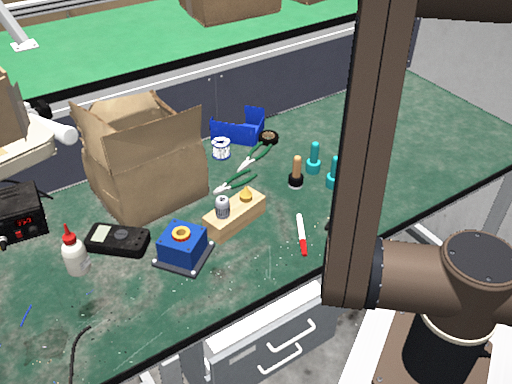

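View pics/top0.png

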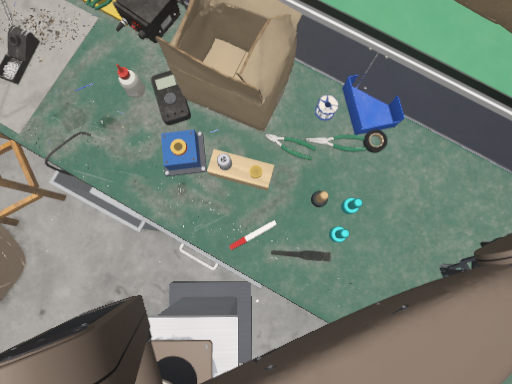

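View pics/wrist0.png

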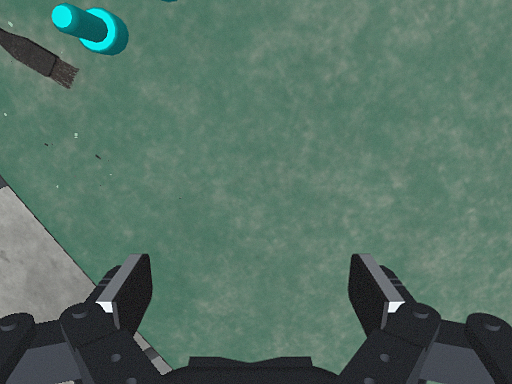

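The black-headed, wooden-handled tapper is at scene (296,172) / top (320,198). Two turquoise look-alikes are at scene (314,158) and (333,172), to be left alone. The steel chuck is at scene (222,206) / top (224,160). The brass-headed dead centre is at top (256,172), and the blue socket with its brass sleeve is at scene (180,235) / top (179,148).

```bash
python3 - <<'E'
from h import *
s=load('scene');t=load('top')
a=cv2.resize(s['color'][140:280,140:340][:,:,::-1],None,fx=4,fy=4,interpolation=cv2.INTER_CUBIC)
b=cv2.resize(t['color'][120:260,150:350][:,:,::-1],None,fx=4,fy=4,interpolation=cv2.INTER_CUBIC)
cv2.imwrite('pics/sc.png',a);cv2.imwrite('pics/tc.png',b)
P=cloud(t)
print('depth zero frac',(t['depth']==0).mean(),(s['depth']==0).mean())
for n,uv in dict(chuck=(224,160),centre=(256,172),sleeve=(179,148),tap=(320,198),bench=(300,200)).items(): print(n,P[uv[1],uv[0]])
Q=cloud(s)
for n,uv in dict(chuck=(222,200),sleeve=(180,235),tap=(296,160),bench=(270,200)).items(): print(n,Q[uv[1],uv[0]])
E
```

```text
depth zero frac 0.0038401285807291665 0.004236857096354167
chuck [ 0.53011144 -0.13403943  0.1024258 ]
centre [ 0.50409071 -0.21013466  0.08229686]
sleeve [ 0.58686938 -0.00493184  0.011384  ]
tap [ 0.43774408 -0.36243243  0.08755037]
bench [ 0.32979289 -0.21134035  0.92163569]
chuck [ 0.52810654 -0.1271219   0.10404173]
sleeve [0.08593503 0.60585768 0.86107461]
tap [ 0.44357557 -0.36415479  0.0897435 ]
bench [ 0.47826418 -0.28699496 -0.00159794]
```

View pics/sc.png

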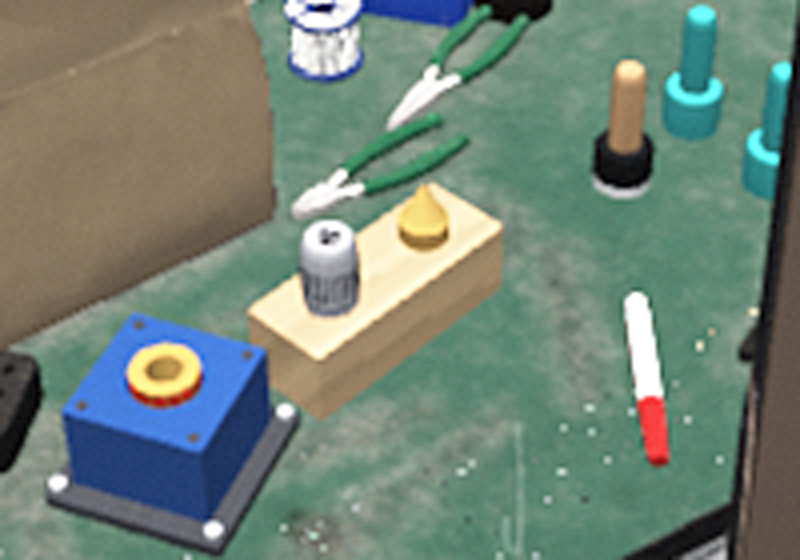

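View pics/tc.png

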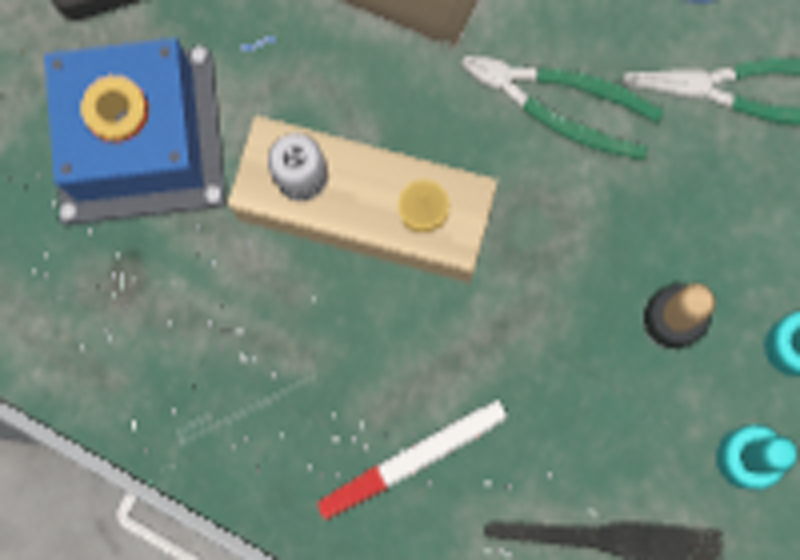

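```bash
python3 - <<'E'
from h import *
s=load('scene');t=load('top')
f=lambda x,y,ox,oy:[[(x+.5)/4-.5+ox,(y+.5)/4-.5+oy]]
for n,a,b,z in [('chuck',(294,155),(330,234),.102),('sleeve',(114,106),(165,372),.08),('taptop',(697,298),(629,68),.096),('centre tip',(424,205),(427,185),.092)]:
    ut=f(*a,150,120);us=f(*b,140,140)
    print(n,tri(t,ut,s,us),plane(t,ut,z)[0],plane(s,us,z)[0])
# masks: sleeve top via colour
P=cloud(t);Q=cloud(s)
for nm,X,c in(('top',P,t),('scene',Q,s)):
    hsv=cv2.cvtColor(c['color'],cv2.COLOR_RGB2HSV)
    # depth-based: points above rack by chuck
    for n,(x,y,r,z0,z1) in dict(chuck=(.528,-.13,.04,.085,.12),tap=(.443,-.365,.03,.05,.11),taphead=(.443,-.36,.05,.02,.045),sleeve=(.60,-.01,.035,.074,.095)).items():
        m=(np.hypot(X[...,0]-x,X[...,1]-y)<r)&(X[...,2]>z0)&(X[...,2]<z1)
        p=X[m]; print(nm,n,m.sum(), p.min(0).round(4),p.max(0).round(4),np.median(p,0).round(4)) if m.sum() else print(nm,n,0)
E
```

```text
chuck (array([ 0.53230846, -0.13255077,  0.1043721 ]), np.float64(0.0026978266480019463)) [ 0.53422975 -0.1318949   0.102     ] [ 0.53225576 -0.13491828  0.102     ]
sleeve (array([ 0.57243008, -0.01771487,  0.07633489]), np.float64(0.0018763338307545634)) [ 0.57230618 -0.01821335  0.08      ] [ 0.56912951 -0.01483179  0.08      ]
taptop (array([ 0.44510712, -0.37066486,  0.09591158]), np.float64(0.0014616791077930733)) [ 0.44580011 -0.37044783  0.096     ] [ 0.44434149 -0.37068988  0.096     ]
centre tip (array([ 0.5059125 , -0.20885554,  0.09358547]), np.float64(0.0028666987149743913)) [ 0.5048482  -0.20927792  0.092     ] [ 0.50827791 -0.2104137   0.092     ]
top chuck 165 [ 0.5166 -0.1479  0.0855] [ 0.5493 -0.1165  0.1063] [ 0.5302 -0.1333  0.1012]
top tap 102 [ 0.4337 -0.3824  0.0536] [ 0.4543 -0.36    0.0992] [ 0.4428 -0.3682  0.0913]
top taphead 118 [ 0.4251 -0.39    0.0213] [ 0.4633 -0.351   0.0446] [ 0.437  -0.3631  0.034 ]
top sleeve 92 [ 0.5653 -0.0351  0.0741] [0.6032 0.0168 0.0827] [ 0.582  -0.0113  0.0789]
scene chuck 178 [ 0.5159 -0.1443  0.0851] [ 0.5484 -0.114   0.1052] [ 0.53   -0.1248  0.1   ]
scene tap 148 [ 0.4331 -0.3797  0.0501] [ 0.4557 -0.355   0.0999] [ 0.4428 -0.3641  0.0766]
scene taphead 139 [ 0.4247 -0.3862  0.0202] [ 0.4659 -0.3479  0.0449] [ 0.4402 -0.3613  0.0333]
scene sleeve 97 [ 0.5652 -0.0348  0.0742] [0.6092 0.0031 0.0837] [ 0.5808 -0.0129  0.0789]
```

```bash
python3 - <<'E'
from h import *
s=load('scene');t=load('top');w=load('wrist')
st=readout.get_state()
M=R.from_quat(st['tcp_rot']).as_matrix(); print('tool axes cols\n',M.round(3)); p=st['eef_pos']
print('cam in tool',(M.T@(w['eye']-p)).round(4)); print('cam axes in tool',(M.T@rot(w)).round(3))
# rack axis: top corners from crop
f=lambda x,y:[[(x+.5)/4-.5+150,(y+.5)/4-.5+120]]
for c in [(256,116),(497,180),(472,272),(230,207)]: print('rack',plane(t,f(*c),.052)[0].round(4))
for c in [(45,58),(180,40),(192,170),(60,188)]: print('sock',plane(t,f(*c),.070)[0].round(4))
P=cloud(t)
m=(P[...,2]>.12)&(P[...,0]>.5)&(P[...,0]<.8)&(P[...,1]<.15)&(P[...,1]>-.4)
q=P[m]
for y in np.arange(-.4,.15,.05):
    k=(q[:,1]>y)&(q[:,1]<y+.05)
    if k.sum(): print('carton y',y.round(2),'min x',q[k,0].min().round(3),'z at',q[k][q[k,0].argmin(),2].round(3), 'max z',q[k,2].max().round(3))
E
```

```text
tool axes cols
 [[-0.001  0.896  0.445]
 [ 0.002  0.445 -0.896]
 [-1.     0.    -0.002]]
cam in tool [-0.1428  0.0743 -0.0003]
cam axes in tool [[ 0.001 -0.293  0.956]
 [-0.001 -0.956 -0.293]
 [ 1.    -0.    -0.001]]
rack [ 0.5725 -0.1027  0.052 ]
rack [ 0.5288 -0.2555  0.052 ]
rack [ 0.4701 -0.2387  0.052 ]
rack [ 0.5135 -0.0867  0.052 ]
sock [0.607  0.0284 0.07  ]
sock [ 0.6175 -0.0567  0.07  ]
sock [ 0.5335 -0.0654  0.07  ]
sock [0.5231 0.0165 0.07  ]
carton y -0.4 min x 0.774 z at 0.279 max z 0.29
carton y -0.35 min x 0.776 z at 0.136 max z 0.182
carton y -0.3 min x 0.672 z at 0.132 max z 0.258
carton y -0.25 min x 0.625 z at 0.278 max z 0.283
carton y -0.2 min x 0.632 z at 0.283 max z 0.284
carton y -0.15 min x 0.655 z at 0.283 max z 0.286
carton y -0.1 min x 0.685 z at 0.284 max z 0.284
carton y -0.05 min x 0.709 z at 0.129 max z 0.284
carton y 0.1 min x 0.756 z at 0.129 max z 0.142
```

Call:
move_arm(
  commands=[
    [0,0,0.14,44,90,0,0],
    [0,0,0.28,88,178,0,0],
    [0,0,0.42,110,224,0,0],
    [0,0,0.56,132,268,0,0],
    [0,0,0.7,154,313,0,0],
    [0,0,0.831,176,358,0,0],
    [0,0,0.831,200,406,0,0],
    [0,0,0.831,222,451,0,0],
    [0,0,0.831,232,471.5,0,0],
    [0,0,0.831,232,471.5,0,0],
    [0,0,0.831,232,471.5,0,0],
    [0,0,0.831,232,471.5,0,0],
  ],
)

```text
time: 1.35
eef_pos: [0.5327, -0.1294, 0.2299]
tcp_rot: [0.097, 0.701, -0.096, 0.7]
contact_force: [-0.5, -0.3, -0.2]
opening: 1.001
```

```bash
python3 - <<'E'
from h import *
c=cam('wrist','w1.png'); st=readout.get_state(); print(st['time'],st['eef_pos'],R.from_quat(st['tcp_rot']).as_matrix().round(3),st['contact_force'],c['eye'])
cv2.imwrite('pics/w1.png',cv2.resize(c['color'][:,:,::-1],None,fx=1.5,fy=1.5,interpolation=cv2.INTER_CUBIC))
E
```

```text
1.4 [ 0.53219253 -0.13109959  0.22985621] [[-0.002  0.272  0.962]
 [ 0.001  0.962 -0.272]
 [-1.     0.    -0.003]] [ 0.04986616 -0.46012898  0.7243394 ] [ 0.55280867 -0.05768126  0.37297877]
```

View pics/w1.png

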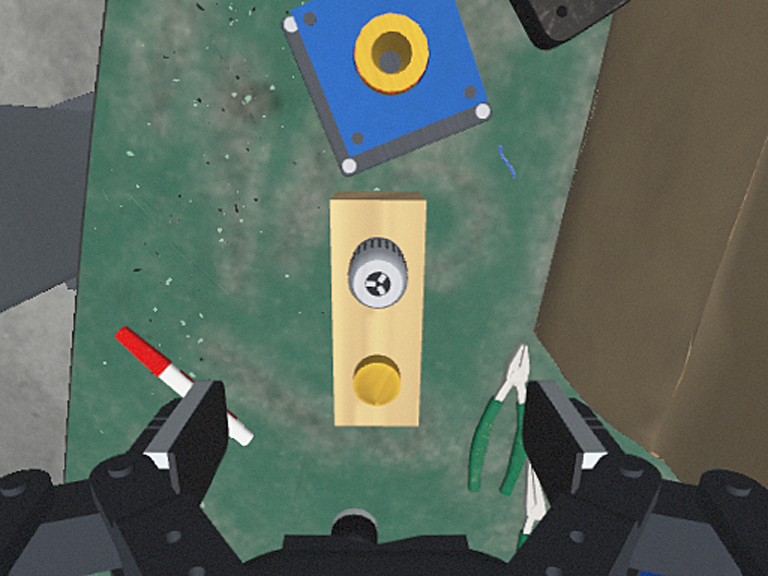

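```bash
python3 - <<'E'
from h import *
w=load('wrist');t=load('top');s=load('scene')
f=lambda x,y:[[(x+.5)/1.5-.5,(y+.5)/1.5-.5]]
def ell(c,box):
    x0,y0,x1,y1=box; hsv=cv2.cvtColor(c['color'][y0:y1,x0:x1],cv2.COLOR_RGB2HSV)
    m=cv2.inRange(hsv,(19,120,120),(35,255,255)); 
    cs=max(cv2.findContours(m,cv2.RETR_EXTERNAL,cv2.CHAIN_APPROX_NONE)[0],key=cv2.contourArea)
    e=cv2.fitEllipse(cs); return [[e[0][0]+x0,e[0][1]+y0]],e
uw,e1=ell(w,(215,0,310,80)); ut,e2=ell(t,(160,130,195,165)); us,e3=ell(s,(165,215,200,250))
print(e1,uw,e2,ut,e3,us)
for z in(.078,.080): print(z,plane(w,uw,z)[0],plane(t,ut,z)[0],plane(s,us,z)[0])
print(tri(w,uw,t,ut),tri(w,uw,s,us))
un=f(378.5,283.5); print('nose',plane(w,un,.102)[0],tri(w,un,t,[[223.1,158.4]]),tri(w,un,s,[[222,198]]))
P=cloud(w)
m=(np.hypot(P[...,0]-.532,P[...,1]+.1325)<.025)&(P[...,2]>.09)
print('nose depth',P[m].min(0),P[m].max(0),np.median(P[m],0))
k=m&(P[...,2]>.099);print(P[k].min(0),P[k].max(0))
m=(np.hypot(P[...,0]-.571,P[...,1]+.017)<.03)&(P[...,2]>.074); print('sleeve depth',P[m].min(0),P[m].max(0),np.median(P[m],0))
E
```

```text
((45.57236862182617, 34.64811706542969), (47.512657165527344, 50.62431335449219), 6.7746901512146) [[260.5723686218262, 34.64811706542969]] ((17.990114212036133, 16.671659469604492), (13.454169273376465, 14.387604713439941), 88.15458679199219) [[177.99011421203613, 146.6716594696045]] ((15.77332878112793, 16.664840698242188), (7.006947994232178, 10.509389877319336), 78.15132141113281) [[180.77332878112793, 231.6648406982422]]
0.078 [ 0.57229273 -0.01726863  0.078     ] [ 0.57148792 -0.01745033  0.078     ] [ 0.57219389 -0.01882544  0.078     ]
0.08 [ 0.57216063 -0.01754263  0.08      ] [ 0.57091493 -0.01790998  0.08      ] [ 0.57095197 -0.01722998  0.08      ]
(array([ 0.57249062, -0.01673437,  0.07459001]), np.float64(0.000144149630539661)) (array([ 0.57183552, -0.01766584,  0.07923146]), np.float64(0.0008727332292317685))
nose [ 0.5328791  -0.13265851  0.102     ] (array([ 0.53325866, -0.13198503,  0.10497037]), np.float64(0.0004344491480034219)) (array([ 0.53234539, -0.13289556,  0.10350588]), np.float64(0.0017826910271299574))
nose depth [ 0.5148263  -0.14941594  0.09007181] [ 0.55520024 -0.11254722  0.31355324] [ 0.53447971 -0.12028607  0.30754091]
[ 0.5148263  -0.14715842  0.09901068] [ 0.55520024 -0.11254722  0.31355324]
sleeve depth [ 0.55212263 -0.03709275  0.07420378] [0.59189417 0.00236204 0.08157722] [ 0.57263894 -0.0164494   0.07909526]
```

Call:
move_arm(
  commands=[
    [0,0,0,0.5,-1.5,-40,0],
    [0,0,0,0.5,-1.5,-80,0],
    [0,0,0,0.5,-1.5,-115,0],
    [0,0,0,0.5,-1.5,-145,0],
    [0,0,0,0.5,-1.5,-169,0],
    [0,0,0,0.5,-1.5,-169,0],
    [0,0,0,0.5,-1.5,-169,0],
    [0,0,0,0.5,-1.5,-169,0],
  ],
  newtons=50,
)

```text
time: 2.2
eef_pos: [0.5338, -0.1338, 0.0628]
tcp_rot: [0.097, 0.7, -0.098, 0.701]
contact_force: [0.1, 0.1, 0.2]
opening: 1.002
```

```bash
python3 - <<'E'
from h import *
c=cam('wrist'); st=readout.get_state(); print(st['time'],st['eef_pos'],st['contact_force'])
cv2.imwrite('pics/w2.png',cv2.resize(c['color'][:,:,::-1],None,fx=1.5,fy=1.5,interpolation=cv2.INTER_CUBIC))
E
```

```text
2.25 [ 0.53399025 -0.13365072  0.06297801] [ 0.74600394  0.05469867 -0.3491988 ]
```

View pics/w2.png

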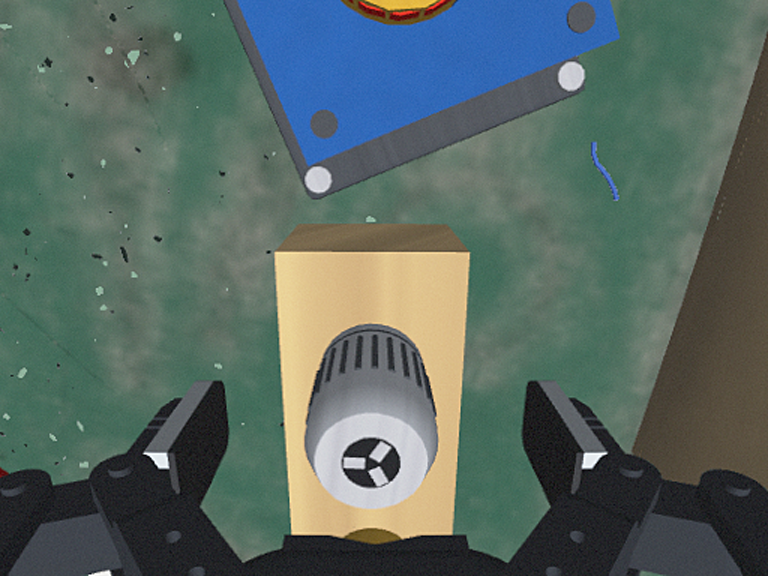

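```bash
python3 - <<'E'
from h import *
w=load('wrist')
n=plane(w,[[(372+.5)/1.5-.5,(461.5)/1.5-.5]],.102)[0]
for i in range(3):
    st=readout.get_state();M=R.from_quat(st['tcp_rot']).as_matrix();print(n,(M.T@(n-st['eef_pos'])).round(4),st['eef_pos'],M[:,0])
E
```

```text
[ 0.53284025 -0.13255193  0.102     ] [-0.039   0.0007 -0.0014] [ 0.53399025 -0.13365072  0.06297801] [ 9.59080852e-04 -8.80282738e-04 -9.99999153e-01]
[ 0.53284025 -0.13255193  0.102     ] [-0.039   0.0007 -0.0014] [ 0.53399025 -0.13365072  0.06297801] [ 9.59080852e-04 -8.80282738e-04 -9.99999153e-01]
[ 0.53284025 -0.13255193  0.102     ] [-0.039   0.0007 -0.0014] [ 0.53399025 -0.13365072  0.06297801] [ 9.59080852e-04 -8.80282738e-04 -9.99999153e-01]
```

Call:
move_arm(
  commands=[
    [0,0,0,-1.2,1.1,-1,0],
    [0,0,0,-1.2,1.1,-1,100],
    [0,0,0,-1.2,1.1,-1,255],
    [0,0,0,-1.2,1.1,-1,255],
    [0,0,0,-1.2,1.1,-1,255],
    [0,0,0,-1.2,1.1,-1,255],
    [0,0,0,-1.2,1.1,-1,255],
    [0,0,0,-1.2,1.1,-1,255],
    [0,0,0,-1.2,1.1,-1,255],
  ],
  newtons=60,
)

```text
time: 3.15
eef_pos: [0.5331, -0.1326, 0.0623]
tcp_rot: [0.097, 0.7, -0.098, 0.701]
contact_force: [-0.2, 0.7, 3.3]
opening: 0.374
```

Call:
move_arm(
  commands=[
    [0,0,0,0,0,15,255],
    [0,0,0,0,0,45,255],
    [0,0,0,0,0,85,255],
    [0,0,0,0,0,115,255],
    [0,0,0,10,30,125,255],
    [0,0,0,25,70,125,255],
    [0,0,0,35,103,125,255],
    [0,0,0,39,115,125,255],
    [0,0,0,39,115,125,255],
    [0,0,0,39,115,125,255],
  ],
)

```text
time: 4.15
eef_pos: [0.5716, -0.0182, 0.187]
tcp_rot: [0.097, 0.7, -0.098, 0.701]
contact_force: [-0.2, 0.3, -1.7]
opening: 0.373
```

```bash
python3 - <<'E'
from h import *
c=cam('wrist');s=cam('scene'); t=cam('top');st=readout.get_state(); print(st['time'],st['eef_pos'],st['contact_force'],st['opening'])
a=cv2.resize(c['color'][150:,130:380][:,:,::-1],(400,374),interpolation=cv2.INTER_CUBIC)
b=cv2.resize(s['color'][160:285,120:245][:,:,::-1],(374,374),interpolation=cv2.INTER_CUBIC)
cv2.imwrite('pics/w3.png',np.hstack([a,b]))
E
```

```text
4.3 [ 0.57174116 -0.01891882  0.18714073] [-0.06531317 -0.43820078 -2.12005092] 0.3822139406496715
```

View pics/w3.png

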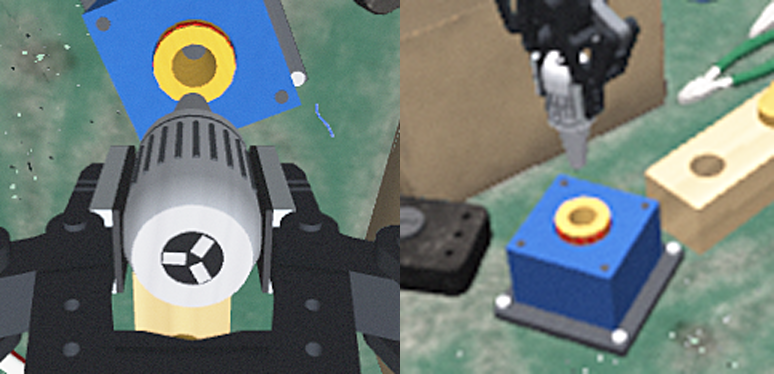

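```bash
python3 - <<'E'
from h import *
w=load('wrist');t=load('top');s=load('scene')
g=lambda x,y:[[(x+.5)*250/400-.5+130,(y+.5)*234/374-.5+150]]
hsv=cv2.cvtColor(w['color'],cv2.COLOR_RGB2HSV); m=cv2.inRange(hsv,(19,120,120),(35,255,255)); m[:150]=0;m[230:]=0
cs=max(cv2.findContours(m,cv2.RETR_EXTERNAL,cv2.CHAIN_APPROX_NONE)[0],key=cv2.contourArea)
h=cv2.convexHull(cs).reshape(-1,2); x,y,ww,hh=cv2.boundingRect(h); print('bbox',x,y,ww,hh)
e=cv2.fitEllipse(cv2.convexHull(cs)); print(e)
print('sleeve',plane(w,[e[0]],.079)[0])
a=plane(w,g(192.5,256),.227)[0]; b=plane(w,g(187,98),.131)[0]  # nose centre
print('nose',a,'tip far edge-ish',b)
hs=cv2.cvtColor(s['color'],cv2.COLOR_RGB2HSV)
f=lambda x,y:[[(x+.5)*125/374-.5+120,(y+.5)*125/374-.5+160]]
print('scene tip @.131',plane(s,f(577-400,163),.131)[0],'sleeve scene',plane(s,f(582-400,216),.079)[0])
E
```

```text
bbox 226 166 51 48
((250.87083435058594, 190.02166748046875), (48.5944938659668, 50.848636627197266), 89.44159698486328)
sleeve [ 0.5722178  -0.01694161  0.079     ]
nose [ 0.57121146 -0.01775152  0.227     ] tip far edge-ish [ 0.56999316 -0.01465103  0.131     ]
scene tip @.131 [ 0.57180802 -0.01902196  0.131     ] sleeve scene [ 0.57178435 -0.01724082  0.079     ]
```

Call:
move_arm(
  commands=[
    [0,0,0,0.8,1.5,-20,255],
    [0,0,0,0.8,1.5,-40,255],
    [0,0,0,0.8,1.5,-55,255],
    [0,0,0,0.8,1.5,-70,255],
    [0,0,0,0.8,1.5,-75,255],
    [0,0,0,0.8,1.5,-75,255],
  ],
)

```text
time: 4.9
eef_pos: [0.572, -0.0175, 0.1112]
tcp_rot: [0.098, 0.701, -0.098, 0.7]
contact_force: [0.2, -0.4, -2.0]
opening: 0.378
```

```bash
python3 - <<'E'
from h import *
c=cam('wrist');s=cam('scene');st=readout.get_state(); print(st['time'],st['eef_pos'],st['contact_force'],st['wrist_torque'])
a=cv2.resize(c['color'][150:,130:380][:,:,::-1],(400,374),interpolation=cv2.INTER_CUBIC)
b=cv2.resize(s['color'][160:285,120:245][:,:,::-1],(374,374),interpolation=cv2.INTER_CUBIC)
cv2.imwrite('pics/w4.png',np.hstack([a,b]))
E
```

```text
5.0 [ 0.57314317 -0.01756535  0.11285792] [-0.74418348 -0.44809787 -2.51133586] [-0.03424661 -0.01108139 -0.01879832]
```

View pics/w4.png

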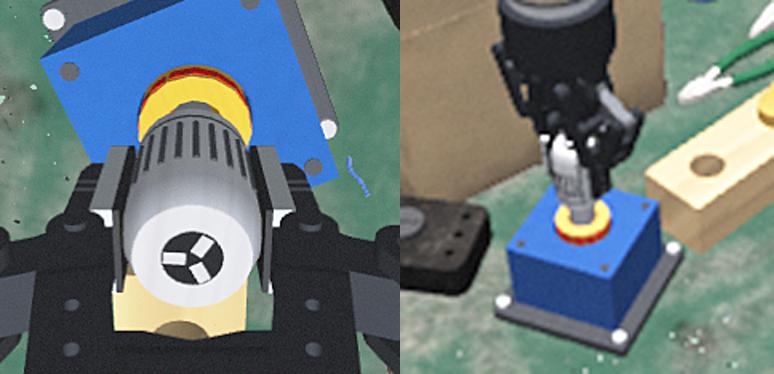

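Call:
move_arm(
  commands=[
    [0,0,0,0,0,-4,255],
    [0,0,0,0,0,-8,255],
    [0,0,0,0,0,-11,255],
    [0,0,0,0,0,-12,255],
    [0,0,0,0,0,-12,255],
  ],
)

```text
time: 5.5
eef_pos: [0.573, -0.0175, 0.1005]
tcp_rot: [0.097, 0.7, -0.098, 0.701]
contact_force: [0.1, 0.6, -2.8]
opening: 0.376
```

Call:
move_arm(
  commands=[
    [0,0,0,0,0,-1,255],
    [0,0,0,0,0,-2,255],
    [0,0,0,0,0,-2,255],
  ],
)

```text
time: 5.8
eef_pos: [0.5729, -0.0175, 0.0984]
tcp_rot: [0.097, 0.7, -0.098, 0.701]
contact_force: [-0.4, 0.2, -2.4]
opening: 0.377
```

Call:
move_arm(
  commands=[
    [0,0,0,0,0,-1,255],
    [0,0,0,0,0,-2,255],
    [0,0,0,0,0,-2,255],
  ],
)

```text
time: 6.1
eef_pos: [0.5727, -0.0175, 0.0962]
tcp_rot: [0.097, 0.7, -0.098, 0.701]
contact_force: [-0.4, 0.1, -1.1]
opening: 0.376
```

Call:
move_arm(
  commands=[
    [0,0,0,0,0,-0.7,255],
    [0,0,0,0,0,-1.5,255],
    [0,0,0,0,0,-1.5,255],
  ],
)

```text
time: 6.4
eef_pos: [0.5728, -0.0176, 0.0954]
tcp_rot: [0.097, 0.7, -0.098, 0.701]
contact_force: [-1.7, -0.5, 2.9]
opening: 0.379
```

Call:
move_arm(
  commands=[
    [0,0,0,0,0,-0.5,255],
    [0,0,0,0,0,-0.5,255],
    [0,0,0,0,0,-0.5,120],
    [0,0,0,0,0,-0.5,60],
    [0,0,0,0,0,-0.5,0],
    [0,0,0,0,0,-0.5,0],
    [0,0,0,0,0,20,0],
    [0,0,0,0,0,60,0],
    [0,0,0,0,0,105,0],
    [0,0,0,0,0,140,0],
    [0,0,0,0,0,140,0],
    [0,0,0,0,0,140,0],
  ],
)

```text
time: 7.6
eef_pos: [0.5733, -0.0177, 0.2365]
tcp_rot: [0.097, 0.699, -0.098, 0.702]
contact_force: [0.2, 0.2, -1.1]
opening: 1.002
```

```bash
python3 - <<'E'
from h import *
c=cam('wrist');s=cam('scene');t=cam('top');st=readout.get_state(); print(st['time'],st['eef_pos'],st['contact_force'])
a=cv2.resize(c['color'][100:,130:380][:,:,::-1],(400,454),interpolation=cv2.INTER_CUBIC)
b=cv2.resize(s['color'][160:285,135:235][:,:,::-1],(363,454),interpolation=cv2.INTER_CUBIC)
cv2.imwrite('pics/w5.png',np.hstack([a,b]))
E
```

```text
7.75 [ 0.57175178 -0.01735493  0.23311166] [ 0.47329908  0.4026455  -1.03416675]
```

View pics/w5.png

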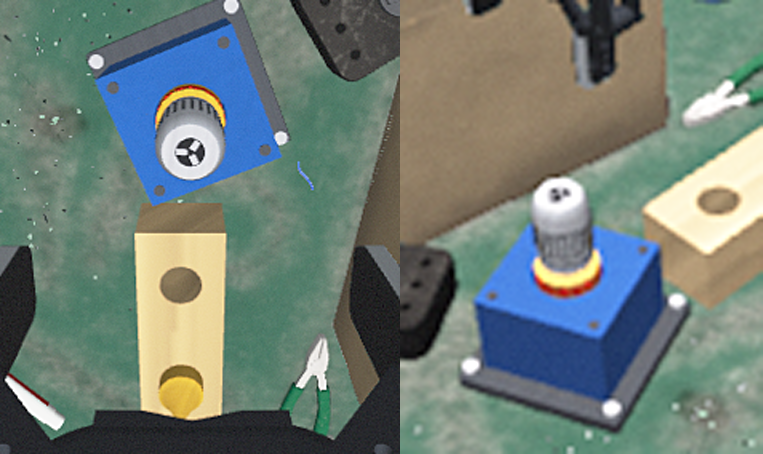

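The chuck stands upright in the sleeve, with its nose at wrist crop (190,151) and the red band visible below it. The dead centre is still in the rack.

```bash
python3 - <<'E'
from h import *
w=load('wrist');t=load('top');s=load('scene')
uw=[[(190.5)*250/400-.5+130,(151)*284/454-.5+100]]; us=[[(560-400+.5)*100/363-.5+135,(195)*125/454-.5+160]]
print(tri(w,uw,s,us),plane(w,uw,.136)[0],plane(s,us,.136)[0],us,uw)
b=cv2.resize(t['color'][130:165,160:200][:,:,::-1],None,fx=12,fy=12,interpolation=cv2.INTER_CUBIC);cv2.imwrite('pics/t5.png',b)
for n,X,c in(('w',cloud(w),w),('t',cloud(t),t),('s',cloud(s),s)):
    m=(np.hypot(X[...,0]-.572,X[...,1]+.0175)<.02)&(X[...,2]>.115)&(X[...,2]<.16); p=X[m]; k=p[p[:,2]>np.percentile(p[:,2],60)]
    print(n,m.sum(),p.min(0),p.max(0),np.median(k,0))
E
```

```text
(array([ 0.57179105, -0.01792404,  0.13423238]), np.float64(0.0014551470027640398)) [ 0.57237746 -0.01678849  0.136     ] [ 0.57032255 -0.01713562  0.136     ] [[178.71487603305786, 213.18942731277534]] [[248.5625, 193.95814977973566]]
w 1603 [ 0.55505094 -0.03405678  0.11507903] [5.89351565e-01 1.92828393e-04 1.37749346e-01] [ 0.57208525 -0.01672799  0.13592425]
t 188 [ 0.55621992 -0.03374973  0.11512148] [ 0.58692501 -0.00080354  0.13886227] [ 0.5715128  -0.01680693  0.13580505]
s 225 [ 0.55381948 -0.03195996  0.11510345] [0.58606095 0.00095373 0.13867946] [ 0.57164333 -0.01761502  0.13594377]
```

View pics/t5.png

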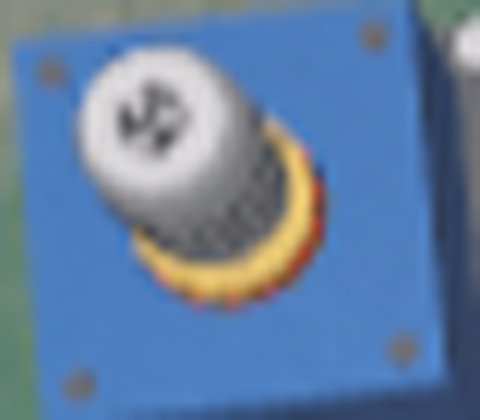

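Call:
move_arm(
  commands=[
    [0,0,0,-14,-40,0,0],
    [0,0,0,-30,-85,0,0],
    [0,0,0,-46,-130,0,0],
    [0,0,0,-62,-175,0,0],
    [0,0,0,-78,-220,0,0],
    [0,0,0,-94,-265,0,0],
    [0,0,0,-110,-305,0,0],
    [0,0,0,-122,-335,0,0],
    [0,0,0,-128,-352,0,0],
    [0,0,0,-128,-352,-10,0],
    [0,0,0,-128,-352,-20,0],
    [0,0,0,-128,-352,-20,0],
  ],
)

```text
time: 8.95
eef_pos: [0.4433, -0.3668, 0.2098]
tcp_rot: [0.098, 0.703, -0.096, 0.698]
contact_force: [0.3, 0.4, 0.0]
opening: 1.001
```

```bash
python3 - <<'E'
from h import *
c=cam('wrist');st=readout.get_state(); print(st['time'],st['eef_pos'],st['contact_force'],R.from_quat(st['tcp_rot']).as_matrix().round(3))
cv2.imwrite('pics/w6.png',cv2.resize(c['color'][:,:,::-1],None,fx=1.5,fy=1.5,interpolation=cv2.INTER_CUBIC))
E
```

```text
9.0 [ 0.4437463  -0.36715473  0.21097904] [0.42431217 0.18378319 0.65781478] [[-0.005  0.272  0.962]
 [ 0.003  0.962 -0.272]
 [-1.     0.001 -0.006]]
```

View pics/w6.png

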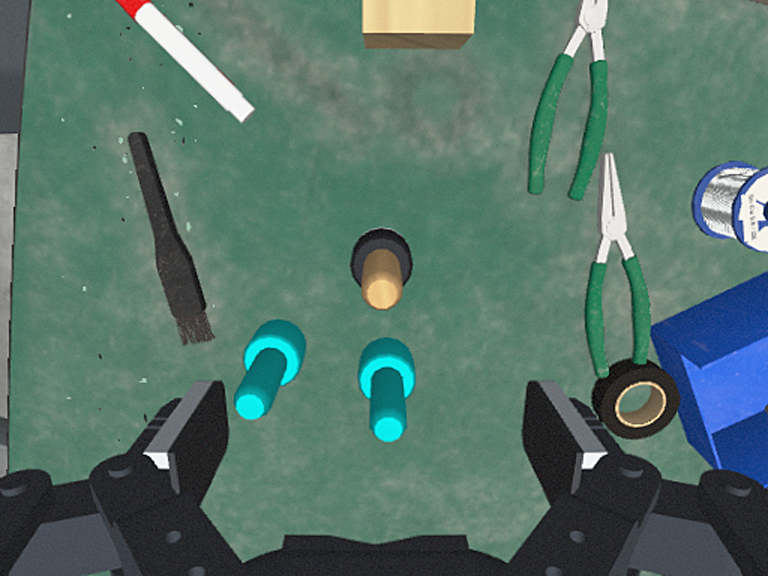

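```bash
python3 - <<'E'
from h import *
w=load('wrist');t=load('top')
f=lambda x,y:[[(x+.5)/1.5-.5,(y+.5)/1.5-.5]]
a=plane(w,f(381.5,293),.096)[0]; st=readout.get_state();M=R.from_quat(st['tcp_rot']).as_matrix()
print('taptop',a,(M.T@(a-st['eef_pos'])).round(4), tri(w,f(381.5,293),t,[[324.0,194.2]]))
m=cv2.inRange(w['color'],(0,0,0),(70,70,75)); m[:,:230]=0;m[:,280:]=0;m[:145]=0;m[215:]=0
cs=max(cv2.findContours(m,cv2.RETR_EXTERNAL,cv2.CHAIN_APPROX_NONE)[0],key=cv2.contourArea)
e=cv2.fitEllipse(cv2.convexHull(cs));print(e,cv2.boundingRect(cs))
# head: left/right extremes and top edge of base circle
P=cloud(w); k=(np.hypot(P[...,0]-.444,P[...,1]+.37)<.04)&(P[...,2]>.028)&(P[...,2]<.042); p=P[k];print(p.min(0),p.max(0),len(p))
for n,uv in (('A',(388,430)),('B',(250,407))): print(n,plane(w,f(*uv),.09)[0])
E
```

```text
taptop [ 0.44410591 -0.37122693  0.096     ] [ 0.115  -0.0039  0.0021] (array([ 0.44465504, -0.36938324,  0.1025535 ]), np.float64(0.00019156850183316243))
((253.96298217773438, 174.38597106933594), (40.80326843261719, 44.6021614074707), 1.1994941234588623) (234, 152, 41, 39)
[ 0.42367925 -0.3878619   0.02805334] [ 0.46392351 -0.35138681  0.04199569] 714
A [ 0.42459009 -0.4551933   0.09      ]
B [ 0.35119981 -0.41909372  0.09      ]
```

Call:
move_arm(
  commands=[
    [0,0,0,0.6,-3.8,-40,0],
    [0,0,0,0.6,-3.8,-80,0],
    [0,0,0,0.6,-3.8,-115,0],
    [0,0,0,0.6,-3.8,-143,0],
    [0,0,0,0.6,-3.8,-160,0],
    [0,0,0,0.6,-3.8,-160,0],
    [0,0,0,0.6,-3.8,-160,0],
    [0,0,0,0.6,-3.8,-160,0],
  ],
  newtons=60,
)

```text
time: 9.8
eef_pos: [0.4456, -0.3715, 0.0529]
tcp_rot: [0.097, 0.701, -0.097, 0.699]
contact_force: [0.4, -0.8, 0.7]
opening: 1.001
```

```bash
python3 - <<'E'
from h import *
c=cam('wrist');st=readout.get_state(); print(st['time'],st['eef_pos'],st['contact_force'],R.from_quat(st['tcp_rot']).as_matrix().round(4)[:,0])
cv2.imwrite('pics/w7.png',cv2.resize(c['color'][:,:,::-1],None,fx=1.5,fy=1.5,interpolation=cv2.INTER_CUBIC))
E
```

```text
9.85 [ 0.44550375 -0.37167075  0.05293394] [-0.22556323 -0.03864275  0.07377381] [-2.9e-03 -1.0e-04 -1.0e+00]
```

View pics/w7.png

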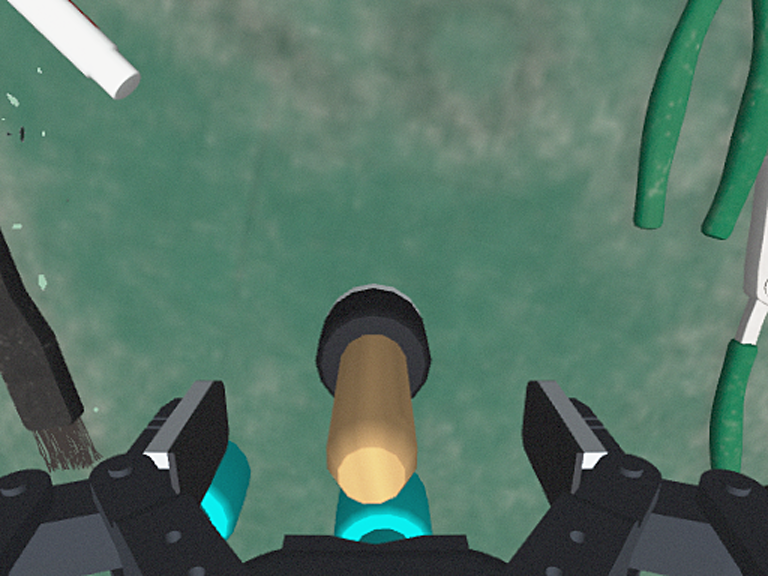

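Call:
move_arm(
  commands=[
    [0,0,0,-0.6,0.7,-2,0],
    [0,0,0,-0.6,0.7,-2,100],
    [0,0,0,-0.6,0.7,-2,180],
    [0,0,0,-0.6,0.7,-2,255],
    [0,0,0,-0.6,0.7,-2,255],
    [0,0,0,-0.6,0.7,-2,255],
    [0,0,0,-0.6,0.7,-2,255],
    [0,0,0,-0.6,0.7,-2,255],
    [0,0,0,-0.6,0.7,-2,255],
    [0,0,0,-0.6,0.7,-2,255],
  ],
  newtons=80,
)

```text
time: 10.85
eef_pos: [0.4451, -0.3712, 0.0512]
tcp_rot: [0.097, 0.701, -0.097, 0.7]
contact_force: [0.2, -0.4, 1.4]
opening: 0.245
```

```bash
python3 - <<'E'
from h import *
c=cam('wrist');st=readout.get_state(); print(st['time'],st['eef_pos'],st['contact_force'],st['wrist_torque'],R.from_quat(st['tcp_rot']).as_matrix().round(4)[:,0],st['opening'])
E
```

```text
10.9 [ 0.44508935 -0.37122681  0.05119293] [ 0.04467241 -0.51631806  1.89093692] [-0.07674966 -0.04869368  0.02345643] [-2.4e-03 -7.0e-04 -1.0e+00] 0.25203372562094295
```

Call:
move_arm(
  commands=[
    [0,0,0,0,0,15,255],
    [0,0,0,0,0,50,255],
    [0,0,0,0,0,90,255],
    [0,0,0,0,0,135,255],
    [0,0,0,0,0,170,255],
    [0,0,0,12,32,185,255],
    [0,0,0,28,78,185,255],
    [0,0,0,44,122,185,255],
    [0,0,0,60,167,185,255],
    [0,0,0,76,211,185,255],
    [0,0,0,92,256,185,255],
    [0,0,0,107,298,185,255],
  ],
)

```text
time: 12.1
eef_pos: [0.5515, -0.0708, 0.236]
tcp_rot: [0.097, 0.702, -0.097, 0.699]
contact_force: [1.0, -1.2, -2.3]
opening: 0.251
```

Call:
move_arm(
  commands=[
    [0,0,0,12,33,0,255],
    [0,0,0,20,55,0,255],
    [0,0,0,20,55,0,255],
    [0,0,0,20,55,0,255],
  ],
)

```text
time: 12.5
eef_pos: [0.5708, -0.0154, 0.2355]
tcp_rot: [0.096, 0.703, -0.097, 0.698]
contact_force: [0.1, -0.4, -2.1]
opening: 0.251
```

```bash
python3 - <<'E'
from h import *
c=cam('wrist');s=cam('scene');t=cam('top');st=readout.get_state(); print(st['time'],st['eef_pos'],st['contact_force'],st['wrist_torque'],R.from_quat(st['tcp_rot']).as_matrix().round(4),st['opening'])
a=cv2.resize(c['color'][100:,130:380][:,:,::-1],(400,454),interpolation=cv2.INTER_CUBIC)
b=cv2.resize(s['color'][150:275,130:230][:,:,::-1],(363,454),interpolation=cv2.INTER_CUBIC)
cv2.imwrite('pics/w8.png',np.hstack([a,b]))
E
```

```text
12.65 [ 0.57100024 -0.01675707  0.23580099] [ 0.06670572  0.08137771 -2.73458713] [-0.0557807   0.03701442 -0.02935574] [[-4.800e-03  2.727e-01  9.621e-01]
 [-3.000e-04  9.621e-01 -2.727e-01]
 [-1.000e+00 -1.600e-03 -4.600e-03]] 0.24871006702518036
```

View pics/w8.png

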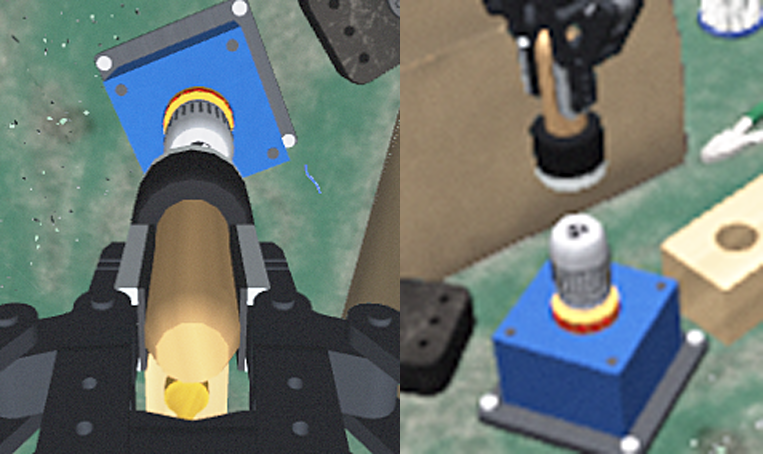

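```bash
python3 - <<'E'
from h import *
w=load('wrist');s=load('scene');t=load('top')
g=lambda x,y:[[(x+.5)*250/400-.5+130,(y+.5)*284/454-.5+100]]
f=lambda x,y:[[(x-400+.5)*100/363-.5+130,(y+.5)*125/454-.5+150]]
print('handle top',plane(w,g(193,351),.2805)[0])
print('nose scene',plane(s,f(579,229),.136)[0])
# white face silhouette: left/right edges at rim in scene
for z in(.184,): print('face L,R,bottom',plane(s,f(535,170),z)[0],plane(s,f(606,167),z)[0],plane(s,f(569,191),z)[0])
# depth points of black head
P=cloud(s); m=(np.hypot(P[...,0]-.571,P[...,1]+.017)<.035)&(P[...,2]>.18)&(P[...,2]<.222); p=P[m]
for z in np.arange(.182,.222,.008):
    k=p[abs(p[:,2]-z)<.004]; 
    if len(k)>5:
        A=np.c_[2*k[:,:2],np.ones(len(k))]; sol=np.linalg.lstsq(A,(k[:,:2]**2).sum(1),rcond=None)[0]; print(z,len(k),sol[:2],np.sqrt(sol[2]+(sol[:2]**2).sum()))
# image column comparison of nose & face center
E
```

```text
handle top [ 0.57073222 -0.01523356  0.2805    ]
nose scene [ 0.57074038 -0.01867732  0.136     ]
face L,R,bottom [ 0.5877808  -0.00722396  0.184     ] [ 0.5534685  -0.02787312  0.184     ] [ 0.56077999 -0.00103449  0.184     ]
0.19 49 [ 0.5699026  -0.01628748] 0.018810976045720382
0.198 55 [ 0.57024725 -0.01650452] 0.01937436591087393
0.20600000000000002 62 [ 0.57045766 -0.01619333] 0.01947954842897273
0.21400000000000002 90 [ 0.56953121 -0.01569154] 0.01799027174385454
0.22200000000000003 83 [ 0.57004529 -0.01617862] 0.014800834859816777
```

Call:
move_arm(
  commands=[
    [0,0,0,1.4,-0.8,-15,255],
    [0,0,0,1.4,-0.8,-30,255],
    [0,0,0,1.4,-0.8,-40,255],
    [0,0,0,1.4,-0.8,-43,255],
    [0,0,0,1.4,-0.8,-43,255],
  ],
)

```text
time: 13.15
eef_pos: [0.5717, -0.0175, 0.1913]
tcp_rot: [0.097, 0.703, -0.098, 0.698]
contact_force: [-1.4, -0.8, -2.4]
opening: 0.25
```

```bash
python3 - <<'E'
from h import *
s=cam('scene');st=readout.get_state(); print(st['time'],st['eef_pos'],st['contact_force'])
b=cv2.resize(s['color'][160:260,130:230][:,:,::-1],(600,600),interpolation=cv2.INTER_CUBIC)
cv2.imwrite('pics/w9.png',b)
E
```

```text
13.2 [ 0.57232557 -0.01759198  0.1923939 ] [-0.82672494 -1.48911419 -2.25961587]
```

View pics/w9.png

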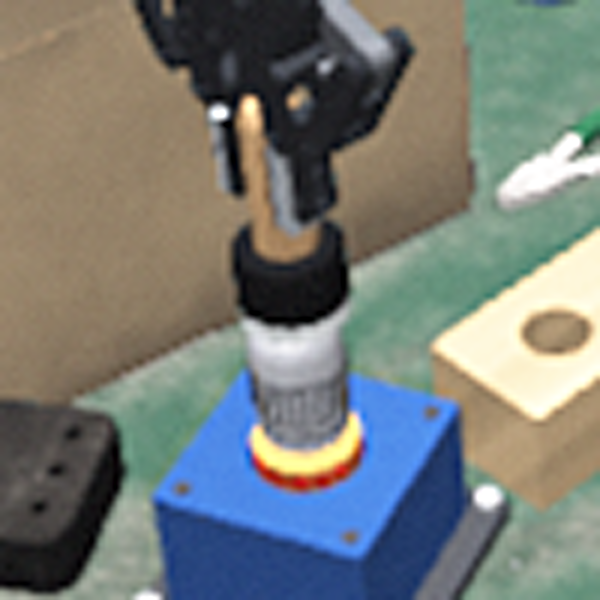

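Call:
move_arm(
  commands=[
    [0,0,0,0,0,-1,255],
    [0,0,0,0,0,-2,255],
    [0,0,0,0,0,-3,255],
    [0,0,0,0,0,-4,255],
  ],
)

```text
time: 13.6
eef_pos: [0.5725, -0.0176, 0.1887]
tcp_rot: [0.097, 0.702, -0.098, 0.699]
contact_force: [0.2, 0.2, -2.0]
opening: 0.251
```

Call:
move_arm(
  commands=[
    [0,0,0,0,0,-1,255],
    [0,0,0,0,0,-2,255],
  ],
)

```text
time: 13.8
eef_pos: [0.5725, -0.0176, 0.1866]
tcp_rot: [0.097, 0.702, -0.098, 0.699]
contact_force: [0.2, 0.6, -2.7]
opening: 0.248
```

Call:
move_arm(
  commands=[
    [0,0,0,0,0,-1,255],
    [0,0,0,0,0,-2,255],
  ],
)

```text
time: 14.0
eef_pos: [0.573, -0.0177, 0.1861]
tcp_rot: [0.097, 0.702, -0.098, 0.699]
contact_force: [-1.4, 1.3, 4.5]
opening: 0.251
```

Call:
move_arm(
  commands=[
    [0,0,0,0,0,-1.5,255],
    [0,0,0,0,0,-3,255],
  ],
)

```text
time: 14.2
eef_pos: [0.5734, -0.0177, 0.1853]
tcp_rot: [0.097, 0.701, -0.098, 0.699]
contact_force: [-3.6, 0.2, 10.3]
opening: 0.253
```

Call:
move_arm(
  commands=[
    [0,0,0,-1,0.3,4,255],
    [0,0,0,-1,0.3,9,255],
    [0,0,0,-1,0.3,9,255],
  ],
)

```text
time: 14.5
eef_pos: [0.5727, -0.0175, 0.1946]
tcp_rot: [0.097, 0.701, -0.098, 0.7]
contact_force: [-0.3, -0.2, -2.8]
opening: 0.247
```

```bash
python3 - <<'E'
from h import *
s=cam('scene');st=readout.get_state(); print(st['time'],st['eef_pos'],st['contact_force'])
b=cv2.resize(s['color'][160:260,130:230][:,:,::-1],(600,600),interpolation=cv2.INTER_CUBIC)
cv2.imwrite('pics/w10.png',b)
E
```

```text
14.55 [ 0.5724998  -0.01745335  0.19415967] [ 0.19494951  0.06087479 -2.80646814]
```

View pics/w10.png

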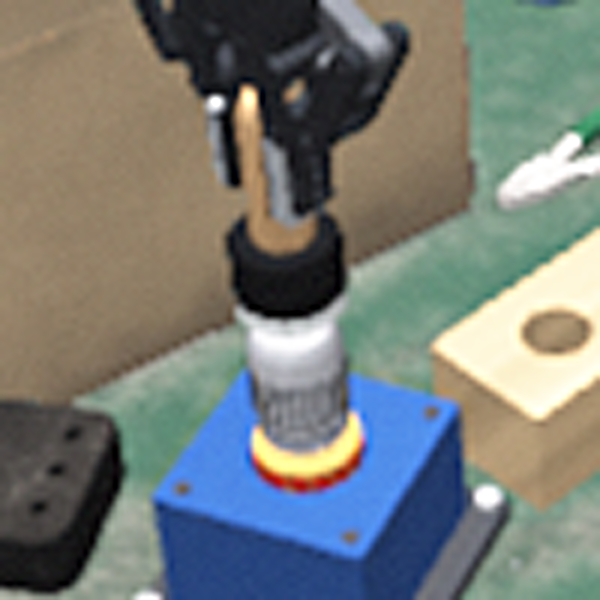

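Call:
move_arm(
  commands=[
    [0,0,0,0,0,-4,255],
    [0,0,0,0,0,-7.5,255],
    [0,0,0,0,0,-9,255],
    [0,0,0,0,0,-10.5,255],
    [0,0,0,0,0,-12,255],
  ],
)

```text
time: 15.05
eef_pos: [0.5727, -0.0174, 0.1842]
tcp_rot: [0.097, 0.701, -0.098, 0.7]
contact_force: [-4.4, 0.2, 9.3]
opening: 0.248
```

Call:
move_arm(
  commands=[
    [0,0,0,0,0,-1.5,255],
  ],
)

```text
time: 15.15
eef_pos: [0.5727, -0.0174, 0.1841]
tcp_rot: [0.097, 0.701, -0.098, 0.699]
contact_force: [-2.1, 0.0, 3.5]
opening: 0.244
```

Call:
move_arm(
  commands=[
    [0,0,0,-0.3,0,5,255],
    [0,0,0,-0.3,0,9,255],
    [0,0,0,-0.3,0,9,255],
    [0,0,0,-0.3,0,4,255],
    [0,0,0,-0.3,0,1,255],
    [0,0,0,-0.3,0,-0.5,255],
    [0,0,0,-0.3,0,-2,255],
    [0,0,0,-0.3,0,-3.5,255],
    [0,0,0,-0.3,0,-5,255],
  ],
)

```text
time: 16.05
eef_pos: [0.5726, -0.0175, 0.1817]
tcp_rot: [0.097, 0.701, -0.098, 0.699]
contact_force: [-4.1, -0.3, 10.5]
opening: 0.249
```

Call:
move_arm(
  commands=[
    [0,0,0,0,0,5,255],
    [0,0,0,0,0,9,255],
    [0,0,0,0,0,9,255],
  ],
)

```text
time: 16.35
eef_pos: [0.573, -0.0175, 0.1911]
tcp_rot: [0.097, 0.701, -0.098, 0.7]
contact_force: [1.2, 0.7, -2.9]
opening: 0.247
```

```bash
python3 - <<'E'
from h import *
s=cam('scene');st=readout.get_state(); print(st['time'],st['eef_pos'],st['contact_force'])
b=cv2.resize(s['color'][160:260,130:230][:,:,::-1],(600,600),interpolation=cv2.INTER_CUBIC)
cv2.imwrite('pics/w11.png',b)
E
```

```text
16.4 [ 0.57272945 -0.01744829  0.19059665] [ 0.42298121  0.7491858  -4.23708203]
```

View pics/w11.png

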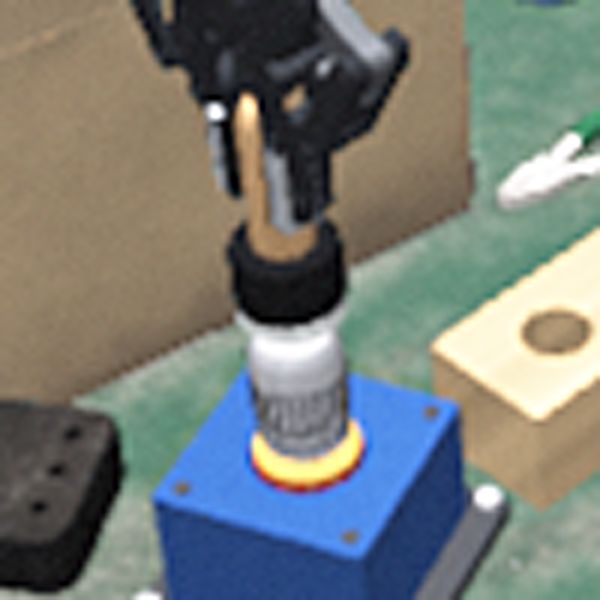

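Call:
move_arm(
  commands=[
    [0,0,0,-0.4,0,-4,255],
    [0,0,0,-0.4,0,-8,255],
    [0,0,0,-0.4,0,-9.5,255],
    [0,0,0,-0.4,0,-11,255],
    [0,0,0,-0.4,0,-12.5,255],
    [0,0,0,-0.4,0,-14,255],
  ],
)

```text
time: 17.0
eef_pos: [0.5727, -0.0175, 0.1793]
tcp_rot: [0.096, 0.701, -0.098, 0.7]
contact_force: [-4.0, 1.2, 10.5]
opening: 0.252
```

Call:
move_arm(
  commands=[
    [0,0,0,0,0,5,255],
    [0,0,0,0,0,9,255],
    [0,0,0,0,0,9,255],
  ],
)

```text
time: 17.3
eef_pos: [0.573, -0.0175, 0.1885]
tcp_rot: [0.096, 0.701, -0.098, 0.7]
contact_force: [-0.1, -0.3, -2.7]
opening: 0.249
```

Call:
move_arm(
  commands=[
    [0,0,0,-0.4,0,-4,255],
    [0,0,0,-0.4,0,-8,255],
    [0,0,0,-0.4,0,-9.5,255],
    [0,0,0,-0.4,0,-11,255],
    [0,0,0,-0.4,0,-12.5,255],
    [0,0,0,-0.4,0,-13.5,255],
  ],
)

```text
time: 17.9
eef_pos: [0.5732, -0.0176, 0.179]
tcp_rot: [0.096, 0.701, -0.098, 0.7]
contact_force: [-6.2, 1.5, 16.0]
opening: 0.243
```

Call:
move_arm(
  commands=[
    [0,0,0,0,0,5,255],
    [0,0,0,0,0,9,255],
    [0,0,0,0,0,9,255],
  ],
)

```text
time: 18.2
eef_pos: [0.5734, -0.0177, 0.188]
tcp_rot: [0.096, 0.7, -0.098, 0.7]
contact_force: [-0.1, 0.6, -2.1]
opening: 0.252
```

```bash
python3 - <<'E'
from h import *
s=cam('scene');st=readout.get_state(); print(st['time'],st['eef_pos'],st['contact_force'])
b=cv2.resize(s['color'][160:260,130:230][:,:,::-1],(600,600),interpolation=cv2.INTER_CUBIC)
cv2.imwrite('pics/w12.png',b)
E
```

```text
18.25 [ 0.57304226 -0.01761322  0.18750188] [-0.27700124 -0.33575949 -2.7051293 ]
```

View pics/w12.png

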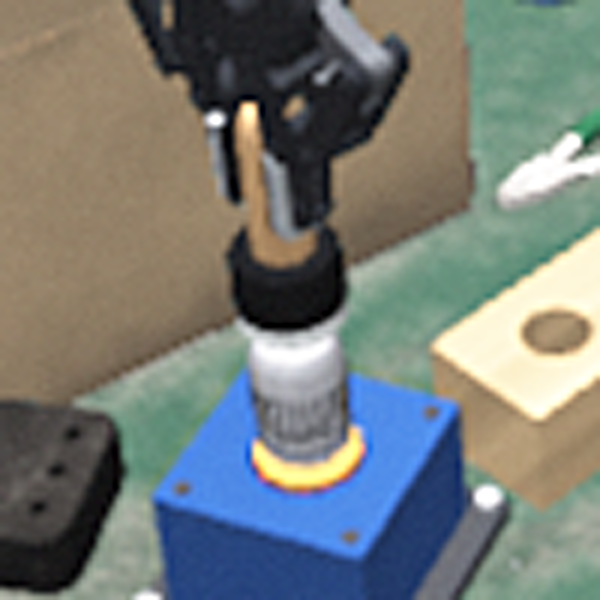

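Call:
move_arm(
  commands=[
    [0,0,0,-0.8,0,-4,255],
    [0,0,0,-0.8,0,-8,255],
    [0,0,0,-0.8,0,-9.5,255],
    [0,0,0,-0.8,0,-11,255],
    [0,0,0,-0.8,0,-12.5,255],
    [0,0,0,-0.8,0,-14,255],
    [0,0,0,-0.8,0,-15,255],
  ],
)

```text
time: 18.95
eef_pos: [0.573, -0.0176, 0.1788]
tcp_rot: [0.096, 0.701, -0.098, 0.7]
contact_force: [-8.9, 2.2, 25.2]
opening: 0.251
```

```bash
python3 - <<'E'
from h import *
st=readout.get_state(); print(st['time'],st['eef_pos'],st['contact_force'])
E
```

```text
18.95 [ 0.57300933 -0.01764647  0.17875207] [-8.93615598  2.18199518 25.15693303]
```

Call:
move_arm(
  commands=[
    [0,0,0,0,0,5,255],
    [0,0,0,0,0,9,255],
    [0,0,0,0,0,9,255],
  ],
)

```text
time: 19.25
eef_pos: [0.5731, -0.0177, 0.1875]
tcp_rot: [0.096, 0.701, -0.098, 0.7]
contact_force: [0.3, 0.1, -3.4]
opening: 0.254
```

Call:
move_arm(
  commands=[
    [0,0,0,-0.7,0,-4,255],
    [0,0,0,-0.7,0,-8,255],
    [0,0,0,-0.7,0,-9.5,255],
    [0,0,0,-0.7,0,-11,255],
    [0,0,0,-0.7,0,-12.5,255],
    [0,0,0,-0.7,0,-14,255],
    [0,0,0,-0.7,0,-14.7,255],
  ],
)

```text
time: 19.95
eef_pos: [0.5729, -0.0177, 0.1787]
tcp_rot: [0.096, 0.701, -0.098, 0.7]
contact_force: [-9.9, 1.5, 22.7]
opening: 0.252
```

Call:
move_arm(
  commands=[
    [0,0,0,0,0,5,255],
    [0,0,0,0,0,20,255],
    [0,0,0,0,0,50,255],
    [0,0,0,0,0,60,255],
    [0,0,0,0,0,60,255],
  ],
)

```text
time: 20.45
eef_pos: [0.5741, -0.018, 0.2407]
tcp_rot: [0.096, 0.699, -0.098, 0.702]
contact_force: [-0.2, -0.0, -2.8]
opening: 0.248
```

```bash
python3 - <<'E'
from h import *
c=cam('wrist');s=cam('scene');t=cam('top');st=readout.get_state(); print(st['time'],st['eef_pos'],st['contact_force'],R.from_quat(st['tcp_rot']).as_matrix().round(4)[:,0])
a=cv2.resize(c['color'][100:,130:380][:,:,::-1],(400,454),interpolation=cv2.INTER_CUBIC)
b=cv2.resize(s['color'][150:275,130:230][:,:,::-1],(363,454),interpolation=cv2.INTER_CUBIC)
cv2.imwrite('pics/w13.png',np.hstack([a,b]))
for n,X in(('w',cloud(c)),('t',cloud(t)),('s',cloud(s))):
    m=(np.hypot(X[...,0]-.572,X[...,1]+.0175)<.02)&(X[...,2]>.11)&(X[...,2]<.15); p=X[m]
    if len(p): k=p[p[:,2]>np.percentile(p[:,2],60)];print(n,m.sum(),np.median(k,0),p[:,2].max())
    m=(np.hypot(X[...,0]-.572,X[...,1]+.0175)<.025)&(X[...,2]>.067)&(X[...,2]<.077); p=X[m]; print('mouth',len(p),np.median(p,0))
E
```

```text
20.6 [ 0.57205652 -0.01757156  0.23679526] [-0.50940176 -0.70599613 -2.63233871] [-0.0042 -0.0018 -1.    ]
w 1000 [ 0.57369003 -0.0132023   0.1283873 ] 0.13026054336427717
mouth 696 [ 0.57825588 -0.00463096  0.07067422]
t 145 [ 0.56957933 -0.02039499  0.1284868 ] 0.13118755364716173
mouth 119 [ 0.56043039 -0.02639021  0.07093206]
s 210 [ 0.57231689 -0.01675855  0.12872632] 0.1314746390853555
mouth 156 [ 0.56297977 -0.00790848  0.07113593]
```

View pics/w13.png

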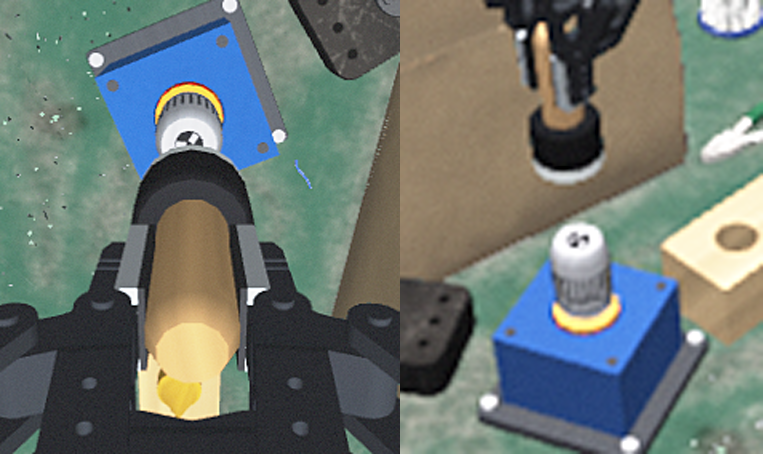

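```bash
python3 - <<'E'
from h import *
w=load('wrist');s=load('scene');t=load('top')
a=cv2.resize(w['color'][140:210,215:285][:,:,::-1],(400,400),interpolation=cv2.INTER_NEAREST)
b=cv2.resize(s['color'][205:255,155:205][:,:,::-1],(400,400),interpolation=cv2.INTER_NEAREST)
cv2.imwrite('pics/w14.png',np.hstack([a,b]))
X=cloud(s);hsv=cv2.cvtColor(s['color'],cv2.COLOR_RGB2HSV)
for n,c in(('w',w),('s',s),('t',t)):
    X=cloud(c);hsv=cv2.cvtColor(c['color'],cv2.COLOR_RGB2HSV);m=cv2.inRange(hsv,(22,130,180),(32,255,255))>0
    m&=np.hypot(X[...,0]-.572,X[...,1]+.0175)<.022
    print(n,m.sum(),np.median(X[m],0), 'block',np.median(X[(cv2.inRange(hsv,(105,120,100),(120,255,255))>0)&(np.hypot(X[...,0]-.572,X[...,1]+.0175)<.04)&(X[...,2]>.05)],0))
E
```

```text
w 185 [ 0.57739473 -0.00358246  0.07231845] block [ 0.57936629 -0.00478687  0.07034286]
s 10 [ 0.56454155 -0.00190381  0.07230202] block [ 0.5642886  -0.00732922  0.0706426 ]
t 1 [ 0.55924179 -0.02897201  0.07234406] block [ 0.56256002 -0.02676487  0.07006699]
```

View pics/w14.png

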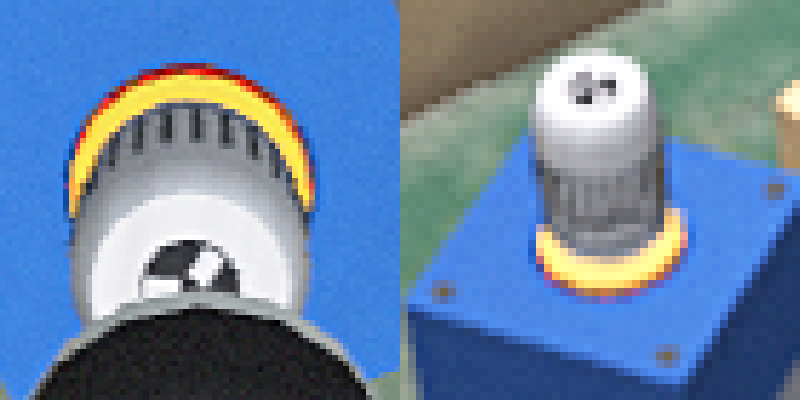

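Call:
move_arm(
  commands=[
    [0,0,0,0,0,-20,255],
    [0,0,0,0,0,-40,255],
    [0,0,0,0,0,-49,255],
    [0,0,0,0,0,-49,255],
    [0,0,0,0,0,-49,255],
  ],
)

```text
time: 21.1
eef_pos: [0.5721, -0.0176, 0.1877]
tcp_rot: [0.096, 0.702, -0.098, 0.699]
contact_force: [0.2, -0.3, -1.8]
opening: 0.249
```

Call:
move_arm(
  commands=[
    [0,0,0,-0.3,0,-4,255],
    [0,0,0,-0.3,0,-7.5,255],
    [0,0,0,-0.3,0,-9,255],
    [0,0,0,-0.3,0,-10.5,255],
    [0,0,0,-0.3,0,-12,255],
    [0,0,0,-0.3,0,-13.5,255],
    [0,0,0,-0.3,0,-14.3,255],
    [0,0,0,-0.3,0,-14.3,255],
  ],
)

```text
time: 21.9
eef_pos: [0.5728, -0.0177, 0.1788]
tcp_rot: [0.096, 0.701, -0.098, 0.7]
contact_force: [-7.2, 1.7, 14.9]
opening: 0.251
```

Call:
move_arm(
  commands=[
    [0,0,0,0,0,5,255],
    [0,0,0,0,0,20,255],
    [0,0,0,0,0,50,255],
    [0,0,0,0,0,60,255],
    [0,0,0,0,0,60,255],
    [0,0,0,0,0,60,255],
  ],
)

```text
time: 22.5
eef_pos: [0.5724, -0.0177, 0.2379]
tcp_rot: [0.096, 0.702, -0.098, 0.699]
contact_force: [-1.0, -0.7, -4.5]
opening: 0.247
```

```bash
python3 - <<'E'
from h import *
old=load('wrist')
c=cam('wrist');s=cam('scene');st=readout.get_state(); print(st['time'],st['eef_pos'],st['contact_force'],R.from_quat(st['tcp_rot']).as_matrix().round(4))
for n,c1 in(('w',c),('s',s)):
    X=cloud(c1);hsv=cv2.cvtColor(c1['color'],cv2.COLOR_RGB2HSV);m=cv2.inRange(hsv,(22,130,180),(32,255,255))>0
    m&=np.hypot(X[...,0]-.572,X[...,1]+.0175)<.022
    k=(np.hypot(X[...,0]-.572,X[...,1]+.0175)<.02)&(X[...,2]>.11)&(X[...,2]<.15);p=X[k];p=p[p[:,2]>np.percentile(p[:,2],60)]
    print(n,m.sum(),np.median(X[m],0), 'block',np.median(X[(cv2.inRange(hsv,(105,120,100),(120,255,255))>0)&(np.hypot(X[...,0]-.572,X[...,1]+.0175)<.04)&(X[...,2]>.05)],0),np.median(p,0))
E
```

```text
22.6 [ 0.57185434 -0.01752004  0.23675922] [-0.2222372   0.26064639 -2.70722652] [[-0.0061  0.2708  0.9626]
 [-0.0017  0.9626 -0.2708]
 [-1.     -0.0033 -0.0054]]
w 194 [ 0.57679561 -0.00343898  0.07227365] block [ 0.58025317 -0.00483684  0.07032272] [ 0.57354513 -0.01204272  0.12837314]
s 10 [ 0.56391739 -0.00064954  0.07167747] block [ 0.5640551  -0.0071295   0.07088268] [ 0.57316456 -0.01674628  0.12853145]
```

Call:
move_arm(
  commands=[
    [0,0,0,0,0,-20,255],
    [0,0,0,0,0,-40,255],
    [0,0,0,0,0,-49,255],
    [0,0,0,0,0,-49,255],
    [0,0,0,0,0,-49,255],
  ],
)

```text
time: 23.1
eef_pos: [0.572, -0.0176, 0.1878]
tcp_rot: [0.096, 0.703, -0.098, 0.698]
contact_force: [-0.8, -0.4, -2.3]
opening: 0.247
```

Call:
move_arm(
  commands=[
    [0,0,0,-0.3,0,-4,255],
    [0,0,0,-0.3,0,-7.5,255],
    [0,0,0,-0.3,0,-9,255],
    [0,0,0,-0.3,0,-10.5,255],
    [0,0,0,-0.3,0,-12,255],
    [0,0,0,-0.3,0,-13.5,255],
    [0,0,0,-0.3,0,-14.8,255],
  ],
)

```text
time: 23.8
eef_pos: [0.5728, -0.0177, 0.1788]
tcp_rot: [0.096, 0.702, -0.098, 0.699]
contact_force: [-7.7, 1.0, 20.2]
opening: 0.248
```

Call:
move_arm(
  commands=[
    [0,0,0,-0.8,0,5,255],
    [0,0,0,-0.8,0,25,255],
    [0,0,0,-0.8,0,55,255],
    [0,0,0,-8,-20,60,255],
    [0,0,0,-24,-65,60,255],
    [0,0,0,-40,-110,60,255],
    [0,0,0,-56,-155,60,255],
    [0,0,0,-72,-200,60,255],
    [0,0,0,-88,-245,60,255],
    [0,0,0,-104,-288,60,255],
    [0,0,0,-118,-326,60,255],
    [0,0,0,-124,-345,60,255],
  ],
)

```text
time: 25.0
eef_pos: [0.4472, -0.3658, 0.2384]
tcp_rot: [0.096, 0.702, -0.099, 0.699]
contact_force: [-0.0, -0.1, -2.7]
opening: 0.251
```

Call:
move_arm(
  commands=[
    [0,0,0,0,0,0,255],
    [0,0,0,0,0,0,255],
  ],
)

```text
time: 25.2
eef_pos: [0.4468, -0.3659, 0.2378]
tcp_rot: [0.097, 0.702, -0.099, 0.699]
contact_force: [-1.2, -0.5, -3.4]
opening: 0.25
```

```bash
python3 - <<'E'
from h import *
s=cam('scene','s15.png');st=readout.get_state(); print(st['time'],st['eef_pos'],st['contact_force'],R.from_quat(st['tcp_rot']).as_matrix().round(4))
E
```

```text
25.25 [ 0.44718091 -0.36514016  0.23792205] [-0.37807989  0.30559107 -2.77410956] [[-0.005   0.2736  0.9618]
 [-0.0023  0.9618 -0.2736]
 [-1.     -0.0035 -0.0042]]
```

Call:
move_arm(
  commands=[
    [0,0,0,-1,-2,-35,255],
    [0,0,0,-2,-5,-75,255],
    [0,0,0,-2,-5,-115,255],
    [0,0,0,-2,-5,-150,255],
    [0,0,0,-2,-5,-170,255],
    [0,0,0,-2,-5,-180,255],
    [0,0,0,-2,-5,-182,255],
    [0,0,0,-2,-5,-182,255],
  ],
)

```text
time: 26.05
eef_pos: [0.4461, -0.3702, 0.0569]
tcp_rot: [0.096, 0.702, -0.099, 0.699]
contact_force: [0.5, -1.2, -1.9]
opening: 0.252
```

Call:
move_arm(
  commands=[
    [0,0,0,0,0,-1,255],
    [0,0,0,0,0,-2,255],
    [0,0,0,0,0,-2.5,255],
  ],
)

```text
time: 26.35
eef_pos: [0.4466, -0.3707, 0.0555]
tcp_rot: [0.095, 0.701, -0.099, 0.7]
contact_force: [-0.4, 0.3, -3.5]
opening: 0.243
```

Call:
move_arm(
  commands=[
    [0,0,0,0,0,-1,255],
    [0,0,0,0,0,-2,255],
    [0,0,0,0,0,-3,255],
    [0,0,0,0,0,-3,255],
  ],
)

```text
time: 26.75
eef_pos: [0.4464, -0.3706, 0.0522]
tcp_rot: [0.096, 0.701, -0.099, 0.7]
contact_force: [0.2, 0.2, -4.2]
opening: 0.249
```

Call:
move_arm(
  commands=[
    [0,0,0,0,0,-0.7,255],
    [0,0,0,0,0,-1.5,255],
    [0,0,0,0,0,-1.5,255],
  ],
)

```text
time: 27.05
eef_pos: [0.4465, -0.3707, 0.0512]
tcp_rot: [0.096, 0.701, -0.099, 0.7]
contact_force: [-1.1, 1.2, 1.1]
opening: 0.248
```

Call:
move_arm(
  commands=[
    [0,0,0,0,0,-0.3,255],
    [0,0,0,0,0,-0.3,170],
    [0,0,0,0,0,-0.3,140],
    [0,0,0,0,0,0,100],
    [0,0,0,0,0,0,40],
    [0,0,0,0,0,0,0],
    [0,0,0,0,0,0,0],
    [0,0,0,0,0,15,0],
    [0,0,0,0,0,50,0],
    [0,0,0,0,0,95,0],
    [0,0,0,0,0,140,0],
    [0,0,0,0,0,160,0],
  ],
)

```text
time: 28.25
eef_pos: [0.4481, -0.3725, 0.2184]
tcp_rot: [0.093, 0.699, -0.101, 0.702]
contact_force: [0.4, -0.4, 0.7]
opening: 1.001
```

Call:
move_arm(
  commands=[
    [0,0,0,0,0,0,0],
    [0,0,0,0,0,0,0],
    [0,0,0,0,0,0,0],
  ],
)

```text
time: 28.55
eef_pos: [0.4474, -0.3717, 0.2167]
tcp_rot: [0.094, 0.699, -0.101, 0.701]
contact_force: [-0.6, -0.0, -0.3]
opening: 1.001
```

```bash
python3 - <<'E'
from h import *
c=cam('wrist');s=cam('scene');t=cam('top');st=readout.get_state(); print(st['time'],st['eef_pos'],st['contact_force'])
a=cv2.resize(c['color'][100:,100:400][:,:,::-1],(400,378),interpolation=cv2.INTER_CUBIC)
b=cv2.resize(s['color'][130:270,140:340][:,:,::-1],(400,280),interpolation=cv2.INTER_CUBIC)
im=np.zeros((378,800,3),np.uint8);im[:,:400]=a;im[:280,400:]=b
cv2.imwrite('pics/w16.png',im)
E
```

```text
28.7 [ 0.44731527 -0.37165287  0.21599709] [-0.66856931 -0.60417221 -0.9118799 ]
```

View pics/w16.png

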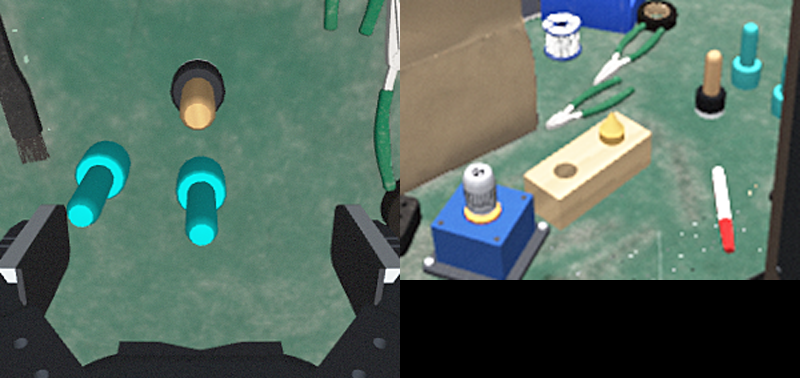

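```bash
python3 -c "
from h import *
print(ctrl.sign_off())"
```

```text
the job is handed in; nothing more can be done
None
```

I set the chuck in the brass sleeve, let go, and tapped it home with light blows, lifting the tapper clear between them. The tapper is back upright on its spot, and the job was handed in at about 29 s.

**Blows:**
- The last four read about 25, 23, 15 and 20 N, or about 2.5 N more on the chuck once the tapper's weight is added back.
- The arm stopped at the same height, within about 0.1 mm, on all four, so the sleeve is at its stop.
- I read the force only at the end of each move, so a brief peak inside a blow could have been missed. Every reading was well under 40 N.
- The firm blows also showed 7–10 N of sideways force. It did no visible harm.

**Height:** The mouth measured about 72 mm above the bench, which is where it should be when home. The scene camera's last reading was 71.7 mm. The chuck's nose dropped from 136 to about 128.5 mm.

**One check disagreed slightly:** a thin red sliver, about one pixel wide, still showed at the sleeve rim. I took it as home because of the mouth height and the unmoving blows.

**Other objects:** In the last pictures the dead centre and the turquoise look-alikes looked untouched, and the gripper was clear of everything.

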